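Fetch the felting palm tool from behind the supplies

ROBOT

A 6-joint arm with a two-finger parallel gripper is mounted at the origin on the work surface. World frame = base frame: x ahead of the robot, y to its left, z up, the work surface at z = 0. Lengths are in m, angles in rad, forces in N, time in s.
With the tool pointing down it reaches from about 0.25 to 0.775 m from the base axis. Payload 4 kg.
Tool frame: the origin (TCP) lies at the very end of the fingers, on their centre line; the grasp point (between the pads) lies 19 mm behind it; z points along the fingers, y is the direction in which the jaws open and shut (so a half turn about z gives the same grasp; the last joint's range is limited). The gripper opens to 94 mm and grips with 3 to 60 N. Pads are 16 mm wide; open, the fingers measure 119 mm over their backs; the gripper's body (75 mm by 177 mm) begins 78 mm behind the grasp point.
Start: joints at [-1.412, 0.087, 1.371, -0, 1.684, -0.103], TCP at [0.142, -0.531, 0.206] pointing down, gripper open.
Joint ranges: [-3.1, 3.1], [-0.76, 2.03], [0.27, 2.55], [-1.08, 4.22], [0.17, 2.65], [-2.57, 2.57]. Speed limits (rad/s): [2.79, 2.79, 3.14, 3.14, 3.14, 3.14].

INTERFACE

Orientations are given as [roll, pitch, yaw] about the fixed x, y, z axes, in that order (R = Rz(yaw) Ry(pitch) Rx(roll)).
In Python, from bench import robot, snapshot, models gives the robot as it stands.
- The arm moves only by the tool arm_command, never from a script. Its argument "commands" is text: rows parted by semicolons, each of 7 numbers parted by spaces: the shift along the tool's x, y, z in mm, then the turn, a rotation vector about the tool's x, y, z in degrees, then the opening, from 0 (shut) to 1 (fully open). In form: tx ty tz rx ry rz hand; .... A call has 1 to 12 rows; each row shifts and turns the pose as measured when the row begins, along the tool's axes as they then stand; what a row does not reach is not made up. A row lasts 1/8 s, in which the tool goes at most 62.5 mm and 10.7 degrees, less where a joint would pass 70% of its speed; a pose out of reach is approached as far as the arm can. A call is refused whole if a number of a shift passes 62.5 or a number of a turn 10.7, either way. A call with a gripper value outside its range is refused whole. The fingers move at their own pace and stop on an object; the grip force is fixed at half the most. Time passes only in rows, so rows that do not move let the fingers close. It gives the time, the measured TCP pose, the force and the opening at its end, in the units of the state.
- robot.get_obs(): the state, without advancing time (a new reading comes with each control period).
- snapshot(name): name is "side" or "top"; returns a dict with "img" (480x640x3 uint8, blue, green, red), "camera_matrix" (3x3 intrinsics, pixels), "origin" and "rotation" of the camera in the world. Camera axes: x right, y down, z forward; pixel columns grow to the right and rows downward; lengths in m; the calibration is good to about 2 mm. A picture is of the moment at which its call begins. There is no depth.
- robot.close_job(): hands the job in, once; it reports no verdict.
Trained networks look in a picture, given as the dict that the camera call returned (one of the last four; its "shot" number tells which), for a name from the list of things; names that differ only in an ending like _2 or _b are one class to them, and where a whole thing is asked for, a point or a joint stands for the part that bears it (a point fixed in the world has none). Each returns a list of dicts, best first, with "conf" (0 to 1); they miss things now and then, are a little off and sometimes report something else, mostly with a low value. They report only what shows in the picture. A call takes as long as a camera call. They do not tell look-alikes from the thing itself.
- models.spot_in(query, picture): "bbox" ([left, top, width, height] as shares, 0 to 1, of the picture: columns of its width, rows of its height, round what is visible of it).
- models.tip_of(query, picture): "centre" ([column, row] as shares, 0 to 1, of the picture: columns of its width, rows of its height: a listed point, or the origin of a listed thing).
The state is a dict: "time": time; "joint_positions": joint angles; "qvel": joint speeds; "joint_torque": joint torques, N m; "tool_pos": TCP position; "ee_rot": TCP orientation; "wrist_force": force on the tool from outside, world axes, zero at the start; "wrist_torque": the same for the moment, N m; "width": finger opening in m.
Only numpy, scipy, OpenCV 4.12 (cv2) and the standard library are available. Lean on these libraries where they do the work, as an engineer would, in place of code of your own. Each camera call takes 0.05 s, during which the arm holds its last target. There are 200 camera calls.

TASK

The small wooden felting palm tool on the plywood caddy is hemmed in by the soap bottle, the canister and the needle box. First stand all three on the black side tray, then fetch the palm tool and set it upright in the middle of the terracotta dish, and only after that put each of the three back on the cork round it came from, centred on it as before. Keep the three upright all along, and leave the bar of soap and the brush where they are.

Things in the scene. Friction and masses are not known exactly. Their poses are not given: they have to be found in the camera images.
- caddy: Fixed plywood board, 210 x 210 x 18 mm, with a 12 mm wide ledge (top 40 mm above the table) along its +x edge. Origin: centre of its underside, on the table; z up. Three flat cork rounds, 68 mm across, on top at (-70, 0), (0, 70), (0, -70) mm: at the start one supply stands centred on each, in any arrangement, the palm tool at the caddy's centre. Yaw within 0.25 rad.
- tray: Fixed shallow black plastic tray, the side area: 210 x 210 mm, wall 5 mm thick and 14 mm high, inside 200 x 200 mm, floor 5 mm above the table. Empty at the start; holds the three supplies 100 mm apart. Origin: centre of its underside, x and y along its sides. Yaw within 0.25 rad.
- dish: Fixed round terracotta saucer, 170 mm across the rim, 18 mm high, flat floor about 134 mm across lying 6 mm above the table. Empty at the start. Origin at the centre of its underside, z up.
- bottle: Loose white plastic soap bottle: round body 58 mm across up to 92 mm, sloping shoulder to 104 mm, then a straight neck 30 mm across up to its top at 145 mm. About 0.22 kg. Origin at the centre of its underside, z up.
- canister: Loose round metal canister: aluminium, 58 mm across, with a fixed steel lid 60 mm across over its top 18 mm; 138 mm tall. About 0.2 kg. Origin at the centre of its underside, z up.
- needlebox: Loose upright square wooden box with closed top, 52 x 52 mm, 142 mm tall. About 0.2 kg. Origin at the centre of its underside, x and y square to its sides, z up. At the start turned up to 0.25 rad from the caddy's axes; any turn is fine when it is put back.
- palmtool: Loose low turned-wood tool: ridged round base 64 mm across (68 over the ridges), 18 mm high, thin waist, round knob 34 mm across from 36 to 58 mm above the underside, 60 mm tall in all, 0.12 kg. At the start at the caddy's centre, some 8 mm from each supply: too hemmed in for a gripper until they are cleared. Origin: centre of its underside, z up.
- soap: Bystander, to be left alone: loose off-white soap bar, 55 x 80 x 28 mm, flat on the table beyond the work. Origin at the centre of its underside.
- brush: Bystander, to be left alone: loose brush lying across, on the table beyond the work. Origin at its underside, x along the handle towards the bristles.
Not all that is in view belongs to the job. Leave any blue or pink look-alike of the needlebox alone.

How it is judged:
On the way, in this order (a step that is already met when the one before it is completed fails the run):
1. bottle, canister and needle box all stand upright and released inside the side tray, while the palm tool has not been taken from its place (within 30 mm) (x of bottle in the frame of tray between -0.1 and 0.1 m and y of bottle in the frame of tray between -0.1 and 0.1 m and z of each of bottle, canister, needlebox in the frame of tray below 0.012 m and angle between each of bottle, canister, needlebox's own z axis and vertical below 0.1 rad and linear speed of each of bottle, canister, needlebox below 0.03 m/s and contact force between the fingers and bottle below 0.1 N and x of canister in the frame of tray between -0.1 and 0.1 m and y of canister in the frame of tray between -0.1 and 0.1 m and contact force between the fingers and canister below 0.1 N and x of needlebox in the frame of tray between -0.1 and 0.1 m and y of needlebox in the frame of tray between -0.1 and 0.1 m and contact force between the fingers and needlebox below 0.1 N and distance of palmtool from where it was at the start of the episode below 0.03 m), for 0.2 s.
2. the palm tool stands released and upright in the middle of the terracotta dish (within 15 mm), while the three supplies still stand on the tray (horizontal distance between palmtool and dish below 0.015 m and z of palmtool in the frame of dish below 0.012 m and linear speed of palmtool below 0.03 m/s and angle between each of palmtool, bottle, canister, needlebox's own z axis and vertical below 0.1 rad and contact force between the fingers and palmtool below 0.1 N and x of bottle in the frame of tray between -0.1 and 0.1 m and y of bottle in the frame of tray between -0.1 and 0.1 m and z of each of bottle, canister, needlebox in the frame of tray below 0.012 m and x of canister in the frame of tray between -0.1 and 0.1 m and y of canister in the frame of tray between -0.1 and 0.1 m and x of needlebox in the frame of tray between -0.1 and 0.1 m and y of needlebox in the frame of tray between -0.1 and 0.1 m), for 0.2 s.
At the end, for the whole second after the job is handed in: The palm tool stands upright (within 0.1 rad) on the floor of the terracotta dish, its centre within 15 mm of the dish's centre, and the bottle, canister and needle box each stand upright (within 0.1 rad) within 15 mm of where each stood at the start; all four are released and at rest (horizontal distance between palmtool and dish below 0.015 m and z of palmtool in the frame of dish below 0.012 m and linear speed of each of palmtool, bottle, canister, needlebox below 0.03 m/s and angle between each of palmtool, bottle, canister, needlebox's own z axis and vertical below 0.1 rad and contact force between the fingers and palmtool below 0.1 N and distance of each of bottle, canister, needlebox from where it was at the start of the episode below 0.015 m and contact force between the fingers and bottle below 0.1 N and contact force between the fingers and canister below 0.1 N and contact force between the fingers and needlebox below 0.1 N); the robot touches nothing.
It fails at once if a supply is tipped over (more than 0.6 rad) (angle between any of bottle, canister, needlebox's own z axis and vertical above 0.6 rad).
It fails at once if the soap or brush is shifted by more than 30 mm (distance of any of soap, brush from where it was at the start of the episode above 0.03 m).
It also fails if it takes over 136 s, if anything falls off the work surface, if the arm or the gripper's body presses on something with over 40 N, if the wrist force passes 120 N, or if a joint passes its speed limit or range.

## Working session

There is one attempt and no reset: what is moved stays moved. The work goes in short steps, Python scripts to look and compute and a tool call to move; the robot and the scene stay as the last step left them, time stands still between calls to the robot, and variables do not carry over. Pictures are saved under pics/ and viewed, about 12 in all and at most 16, crops included, and the job is handed in when it is done.

Besides the shell and the picture viewer there is one more tool, called after "Request:" in YAML: its name, and indented under it one key for each argument. arm_command: Moves the arm, as the interface text tells. Its arguments: {"type":"object","properties":{"commands":{"type":"string"}},"required":["commands"]}

```bash
mkdir -p pics; cat > h.py <<'E'
import numpy as np, cv2, sys
from bench import robot, snapshot, models
def ray(s,u,v):
    d=np.linalg.inv(s["camera_matrix"])@[u,v,1]; return np.array(s["origin"]),np.array(s["rotation"])@d
def at(s,u,v,z):
    o,d=ray(s,u,v); return (o+d*(z-o[2])/d[2])
def proj(s,p):
    q=np.array(s["camera_matrix"])@(np.array(s["rotation"]).T@(np.array(p)-s["origin"])); return q[:2]/q[2]
E
cat > a.py <<'E'
from h import *
o=robot.get_obs(); print(o["time"],o["tool_pos"],o["ee_rot"],o["width"])
for n in ("top","side"):
    s=snapshot(n); cv2.imwrite(f"pics/{n}0.png",s["img"]); print(n,np.round(s["origin"],3),np.round(s["rotation"],2).tolist())
    for q in "caddy tray dish bottle canister needlebox palmtool soap brush".split():
        for r in models.tip_of(q,s)[:2]:
            u,v=r["centre"][0]*640,r["centre"][1]*480
            z={"bottle":.019,"canister":.019,"needlebox":.019,"palmtool":.019}.get(q,0)
            print(q,round(r["conf"],2),round(u),round(v),np.round(at(s,u,v,z)[:2],3))
E
python3 a.py
```

```text
0.0 [ 0.14225803 -0.53071854  0.2043329 ] [-3.13944643e+00 -2.32183943e-04  2.61771027e-01] 0.09424421850874391
top [ 0.477 -0.027  1.122] [-3.06, -0.01, -1.59]Traceback (most recent call last):
  File "a.py", line 9, in <module>
    print(q,round(r["conf"],2),round(u),round(v),np.round(at(s,u,v,z)[:2],3))
                                                          ~~^^^^^^^^^
  File "h.py", line 6, in at
    o,d=ray(s,u,v); return (o+d*(z-o[2])/d[2])
                                         ~^^^
IndexError: invalid index to scalar variable.
```

```bash
cat > h.py <<'E'
import numpy as np, cv2, sys
from scipy.spatial.transform import Rotation as Ro
from bench import robot, snapshot, models
def Rc(s): return Ro.from_euler("xyz",s["rotation"]).as_matrix()
def at(s,u,v,z):
    d=Rc(s)@np.linalg.inv(s["camera_matrix"])@[u,v,1]; o=np.array(s["origin"]); return o+d*(z-o[2])/d[2]
def proj(s,p):
    q=np.array(s["camera_matrix"])@(Rc(s).T@(np.array(p)-s["origin"])); return q[:2]/q[2]
E
python3 a.py
```

```text
0.1 [ 0.14226903 -0.5307741   0.20443664] [-3.13963724e+00 -2.07942113e-04  2.61761937e-01] 0.0939738905696071
top [ 0.477 -0.027  1.122] [-3.06, -0.01, -1.59]
caddy 0.67 441 238 [ 0.552 -0.286]
dish 0.91 302 242 [0.547 0.009]
bottle 0.78 476 231 [ 0.562 -0.354]
needlebox 0.94 412 238 [ 0.551 -0.221]
needlebox 0.78 487 142 [ 0.751 -0.385]
palmtool 0.85 444 235 [ 0.556 -0.287]
soap 0.97 365 145 [ 0.752 -0.13 ]
brush 0.82 226 151 [0.744 0.166]
side [0.367 0.636 0.851] [-2.44, 0.01, -2.9]
caddy 0.69 348 174 [ 0.56 -0.3 ]
caddy 0.23 350 171 [ 0.557 -0.312]
tray 0.55 299 402 [0.514 0.304]
tray 0.32 377 174 [ 0.488 -0.316]
dish 0.83 324 269 [0.544 0.007]
dish 0.43 299 402 [0.513 0.306]
bottle 0.67 354 157 [ 0.554 -0.347]
canister 0.64 378 175 [ 0.481 -0.292]
canister 0.22 211 311 [0.731 0.176]
needlebox 0.98 347 192 [ 0.544 -0.216]
needlebox 0.83 434 197 [ 0.34  -0.247]
soap 0.61 257 207 [ 0.747 -0.135]
brush 0.87 211 312 [0.739 0.166]
brush 0.44 258 206 [ 0.746 -0.14 ]
```

View pics/top0.png

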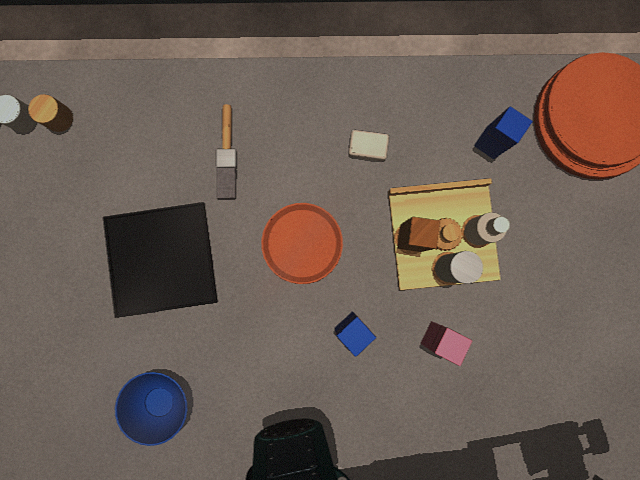

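View pics/side0.png

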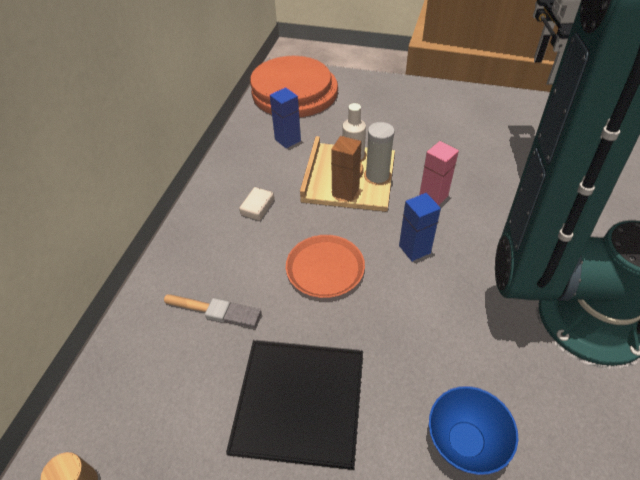

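```bash
cat > b.py <<'E'
from h import *
s=snapshot("top"); im=s["img"]; hsv=cv2.cvtColor(im,cv2.COLOR_BGR2HSV)
def big(m,x0,x1,y0,y1,k=5):
    z=np.zeros_like(m); z[y0:y1,x0:x1]=m[y0:y1,x0:x1]
    z=cv2.morphologyEx(z,cv2.MORPH_CLOSE,np.ones((k,k)))
    return max(cv2.findContours(z,cv2.RETR_EXTERNAL,cv2.CHAIN_APPROX_NONE)[0],key=cv2.contourArea)
def poly(c,n):
    h=cv2.convexHull(c); return cv2.approxPolyN(h,n)[0] if hasattr(cv2,"approxPolyN") else h
# tray
c=big(((hsv[...,2]<45)*255).astype(np.uint8),85,230,190,330)
p=[at(s,u+.5,v+.5,.014)[:2] for u,v in poly(c,4)]; print("tray corners",np.round(p,3).tolist(),np.round(np.mean(p,0),4))
# caddy
c=big(cv2.inRange(hsv,(15,60,90),(35,255,255)),375,515,170,300,25)
q=poly(c,4); print(q.tolist()); p=[at(s,u,v,.018)[:2] for u,v in q]; print("caddy",np.round(p,3).tolist())
c=big(cv2.inRange(hsv,(0,120,80),(14,255,255)),250,355,190,300)
e=cv2.fitEllipse(c); print("dish",e,at(s,*e[0],.018),at(s,e[0][0]-e[1][0]/2,e[0][1],.018))
cv2.imwrite("pics/crop.png",cv2.resize(im[165:305,375:525],None,fx=5,fy=5,interpolation=cv2.INTER_CUBIC)[:600])
s2=snapshot("side"); cv2.imwrite("pics/crop2.png",cv2.resize(s2["img"][95:215,295:405],None,fx=5,fy=5,interpolation=cv2.INTER_CUBIC))
E
python3 b.py
```

```text
tray corners [[0.425, 0.18], [0.396, 0.39], [0.604, 0.418], [0.632, 0.209]] [0.5143 0.2994]
[[512, 279], [400, 290], [376, 189], [491, 178]]
caddy [[0.462, -0.425], [0.444, -0.193], [0.654, -0.148], [0.674, -0.391]]
dish ((301.6014709472656, 242.99000549316406), (80.466064453125, 80.62904357910156), 71.47823333740234) [0.5441208  0.00825068 0.018     ] [0.54548758 0.09126685 0.018     ]
```

View pics/crop.png

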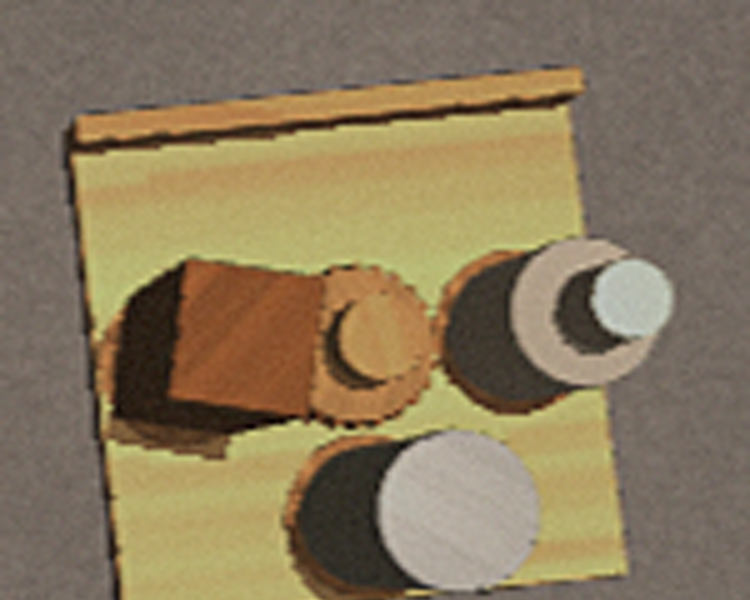

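View pics/crop2.png

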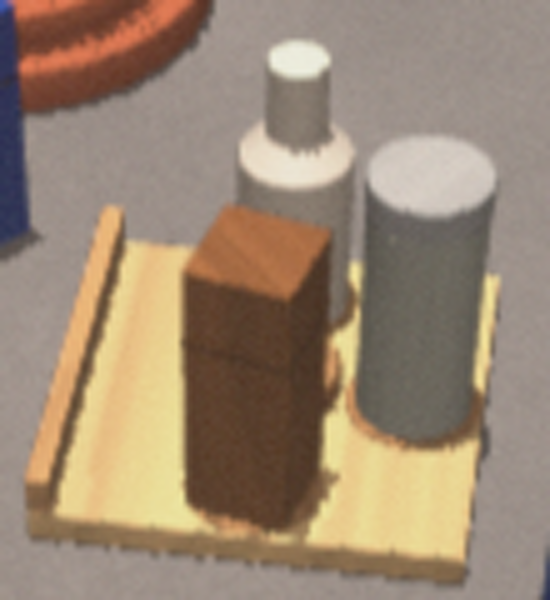

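```bash
cat > c.py <<'E'
from h import *
s=snapshot("top"); t=snapshot("side")
for n,a,b,z in [("canister",(459,511),(431,176),.156),("bottle",(632,298),(298,60),.163),("box",(247,338),(259.5,250),.160),("palm",(379,336),None,.072),("palmbase",(380,346),None,.036)]:
    print(n,np.round(at(s,a[0]/5+375,a[1]/5+165,z),4), np.round(at(t,b[0]/5+295,b[1]/5+95,z),4) if b else "")
for nm,S,c,o in (("top",s,[(186,259),(326,277),(307,420),(170,395)],(375,165)),("side",t,[(232,207),(332,232),(290,297),(184,265)],(295,95))):
    p=[at(S,u/5+o[0],v/5+o[1],.160)[:2] for u,v in c]; print(nm,np.round(p,3).tolist(),[round(np.degrees(np.arctan2(*(p[(i+1)%4]-p[i])[::-1])),1) for i in range(4)])
# caddy edges: left edge, bottom right corner, ledge
for u,v,z in [(72,155,.018),(118,595,.018),(628,575,.018),(566,110,.018),(76,118,.04),(582,68,.04),(584,90,.04)]: print("c",np.round(at(s,u/5+375,v/5+165,z)[:2],4))
for u,v,z in [(126,243,.018),(500,278,.018),(462,560,.018),(30,520,.018)]: print("cs",np.round(at(t,u/5+295,v/5+95,z)[:2],4))
E
python3 c.py
```

```text
canister [ 0.487  -0.2942  0.156 ] [ 0.4836 -0.2898  0.156 ]
bottle [ 0.5627 -0.358   0.163 ] [ 0.5591 -0.3539  0.163 ]
box [ 0.5507 -0.2185  0.16  ] [ 0.5465 -0.2155  0.16  ]
palm [ 0.5573 -0.2884  0.072 ] 
palmbase [ 0.556  -0.2976  0.036 ] 
top [[0.58, -0.197], [0.572, -0.248], [0.521, -0.239], [0.53, -0.19]] [np.float64(-98.3), np.float64(170.5), np.float64(78.7), np.float64(-8.4)]
side [[0.565, -0.242], [0.518, -0.235], [0.527, -0.188], [0.576, -0.198]] [np.float64(171.3), np.float64(79.7), np.float64(-12.0), np.float64(-104.2)]
c [ 0.6393 -0.1761]
c [ 0.4563 -0.1902]
c [ 0.4608 -0.4014]
c [ 0.6551 -0.3838]
c [ 0.6513 -0.1752]
c [ 0.6689 -0.384 ]
c [ 0.6597 -0.3845]
cs [ 0.6534 -0.38  ]
cs [ 0.4566 -0.3966]
cs [ 0.4413 -0.1892]
cs [ 0.6452 -0.1681]
```

Request:
arm_command:
  commands: "0 0 -50 0 0 -10.7 0.85; 0 0 0 0 0 -10.7 0.85; 0 0 0 0 0 -10.7 0.85; 0 0 0 0 0 -10.7 0.85; 0 0 0 0 0 -10.7 0.85; 0 0 0 0 0 -10.7 0.85; 0 0 0 0 0 0 0.85"

```text
time: 2.17
tool_pos: [0.1422, -0.5305, 0.2558]
ee_rot: [-3.141, -0.002, 1.39]
wrist_force: [0.9, -0.0, -0.9]
width: 0.0798
```

```bash
cat > g.py <<'E'
# usage: g.py x y z [yawdeg]: remaining shift in tool axes (mm), turn (deg)
from h import *
o=robot.get_obs(); R=Ro.from_euler("xyz",o["ee_rot"])
t=np.array([float(a) for a in sys.argv[1:4]]); yaw=float(sys.argv[4]) if len(sys.argv)>4 else 80
d=R.inv().apply(t-o["tool_pos"])*1e3
w=np.degrees((R.inv()*Ro.from_euler("xyz",[np.pi,0,np.radians(yaw)])).as_rotvec())
print("t",round(o["time"],2),"pos",np.round(o["tool_pos"],4),"rpy",np.round(np.degrees(o["ee_rot"]),1),"w",round(o["width"],4))
print("shift",np.round(d,1),"norm",round(np.linalg.norm(d)),"turn",np.round(w,1))
E
python3 g.py .5486 -.217 .25
```

```text
t 2.17 pos [ 0.1422 -0.5305  0.2558] rpy [-1.80e+02 -1.00e-01  7.96e+01] w 0.0798
shift [381.5 343.3   6.4] norm 513 turn [-0.  -0.1 -0.4]
```

Request:
arm_command:
  commands: "42 38 0 0 0 0 0.85; 42 38 0 0 0 0 0.85; 42 38 0 0 0 0 0.85; 42 38 0 0 0 0 0.85; 42 38 0 0 0 0 0.85; 42 38 0 0 0 0 0.85; 42 38 0 0 0 0 0.85; 42 38 0 0 0 0 0.85; 42 38 0 0 0 0 0.85; 0 0 0 0 0 0 0.85"

```text
time: 3.42
tool_pos: [0.5638, -0.2184, 0.2551]
ee_rot: [3.141, -0.001, 1.351]
wrist_force: [-0.0, -0.1, -0.2]
width: 0.08
```

```bash
python3 g.py .5486 -.217 .094
```

```text
t 3.42 pos [ 0.5638 -0.2184  0.2551] rpy [ 1.80e+02 -1.00e-01  7.74e+01] w 0.08
shift [ -2.1 -15.2 161.1] norm 162 turn [ 0.  -0.1 -2.6]
```

Request:
arm_command:
  commands: "-2 -15 20 0 0 -2.6 0.85; 0 0 30 0 0 0 0.85; 0 0 0 0 0 0 0.85"

```text
time: 3.8
tool_pos: [0.5472, -0.2185, 0.2045]
ee_rot: [3.141, 0.001, 1.39]
wrist_force: [-0.3, -0.6, -0.0]
width: 0.0798
```

```bash
python3 g.py .5486 -.217 .1; python3 -c "
from h import *
s=snapshot('top'); a=cv2.resize(s['img'][165:305,350:525],None,fx=4,fy=4)
t=snapshot('side'); b=cv2.resize(t['img'][75:215,295:405],None,fx=4,fy=4)
cv2.imwrite('pics/d.png',np.vstack([a[:, :700],]) ); cv2.imwrite('pics/d2.png',np.hstack([a[:, :340],b[:560]]))"
```

```text
t 3.8 pos [ 0.5472 -0.2185  0.2045] rpy [1.80e+02 1.00e-01 7.97e+01] w 0.0798
shift [  1.8   1.1 104.5] norm 105 turn [ 0.   0.1 -0.3]
```

View pics/d2.png

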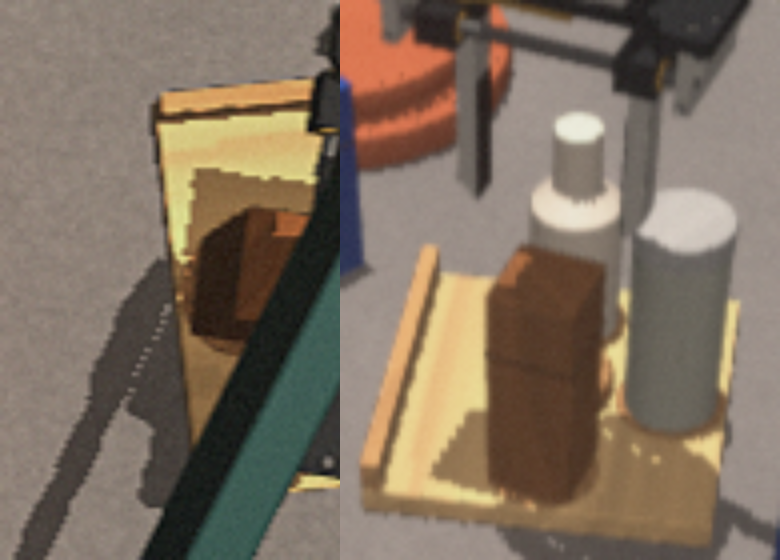

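The side view shows the open fingers straddling the box (columns about 475 and 640 against the box at 490–605), above it. Descending.

Request:
arm_command:
  commands: "2 1 40 0 0 0 0.85; 0 0 40 0 0 0 0.85; 0 0 25 0 0 0 0.85; 0 0 0 0 0 0 0.85"

```text
time: 4.4
tool_pos: [0.5551, -0.2225, 0.1107]
ee_rot: [3.119, 0.008, 1.385]
wrist_force: [0.2, 0.3, -0.0]
width: 0.0801
```

```bash
python3 g.py .5486 -.217 .1
```

```text
t 4.4 pos [ 0.5551 -0.2225  0.1107] rpy [178.7   0.5  79.3] w 0.0801
shift [ 4.3 -7.7 10.5] norm 14 turn [ 1.3  0.5 -0.6]
```

Request:
arm_command:
  commands: "4 -7 10 1.3 0.5 -0.6 0.85; 0 0 0 0 0 0 0.85"

```text
time: 4.65
tool_pos: [0.5507, -0.2185, 0.1041]
ee_rot: [3.137, 0.001, 1.395]
wrist_force: [0.1, 0.3, 0.8]
width: 0.0803
```

```bash
python3 g.py .5486 -.217 .1
```

```text
t 4.65 pos [ 0.5507 -0.2185  0.1041] rpy [179.7   0.   79.9] w 0.0803
shift [ 1.1 -2.3  4.1] norm 5 turn [ 0.3  0.  -0.1]
```

Request:
arm_command:
  commands: "1 -2 3 0.3 0 0 0.85; 0 0 0 0 0 0 0.4; 0 0 0 0 0 0 0.4; 0 0 0 0 0 0 0.4; 0 0 0 0 0 0 0.4; 0 0 0 0 0 0 0.4"

```text
time: 5.4
tool_pos: [0.5505, -0.2178, 0.1039]
ee_rot: [3.137, 0.002, 1.395]
wrist_force: [1.2, 0.3, -0.2]
width: 0.0523
```

```bash
python3 g.py .5486 -.217 .23
```

```text
t 5.4 pos [ 0.5505 -0.2178  0.1039] rpy [1.798e+02 1.000e-01 7.990e+01] w 0.0523
shift [   0.2   -1.4 -126.1] norm 126 turn [ 0.2  0.1 -0.1]
```

Request:
arm_command:
  commands: "0 0 -20 0 0 0 0.3; 0 0 -35 0 0 0 0.3; 0 0 -40 0 0 0 0.3; 0 0 -30 0 0 0 0.3; 0 0 0 0 0 0 0.3"

```text
time: 6.02
tool_pos: [0.5477, -0.2164, 0.2268]
ee_rot: [-3.135, -0.001, 1.395]
wrist_force: [-0.1, 0.2, -2.0]
width: 0.0519
```

```bash
python3 g.py .4563 .3449 .22
```

```text
t 6.03 pos [ 0.5477 -0.2164  0.2268] rpy [-1.796e+02 -1.000e-01  7.990e+01] w 0.0519
shift [ 536.6 -188.1    8.6] norm 569 turn [-0.4 -0.1 -0.1]
```

Request:
arm_command:
  commands: "20 -7 0 0 0 0 0.3; 48 -17 0 0 0 0 0.3; 50 -17 0 0 0 0 0.3; 50 -17 0 0 0 0 0.3; 50 -17 0 0 0 0 0.3; 50 -17 0 0 0 0 0.3; 50 -17 0 0 0 0 0.3; 50 -17 0 0 0 0 0.3; 50 -17 0 0 0 0 0.3; 50 -17 0 0 0 0 0.3; 25 -8 0 0 0 0 0.3; 0 0 0 0 0 0 0.3"

```text
time: 7.52
tool_pos: [0.4432, 0.3243, 0.2031]
ee_rot: [-3.087, 0.005, 1.402]
wrist_force: [-0.2, -1.5, -2.0]
width: 0.052
```

```bash
python3 g.py .4563 .3449 .15
```

```text
t 7.53 pos [0.4432 0.3243 0.2031] rpy [-176.9    0.3   80.4] w 0.052
shift [22.7 12.3 52.4] norm 58 turn [-3.1  0.3  0.3]
```

Request:
arm_command:
  commands: "22 12 25 -3.1 0.3 0.3 0.3; 0 0 20 0 0 0 0.3; 0 0 0 0 0 0 0.3"

```text
time: 7.9
tool_pos: [0.4541, 0.3419, 0.1521]
ee_rot: [-3.137, 0.006, 1.397]
wrist_force: [0.1, -0.5, -2.6]
width: 0.0515
```

```bash
python3 g.py .4563 .3449 .093
```

```text
t 7.9 pos [0.4541 0.3419 0.1521] rpy [-179.7    0.3   80. ] w 0.0515
shift [ 3.7  1.9 59. ] norm 59 turn [-0.3  0.3  0. ]
```

Request:
arm_command:
  commands: "3 2 20 -0.3 0.3 0 0.3; 0 0 20 0 0 0 0.3; 0 0 10 0 0 0 0.3; 0 0 0 0 0 0 0.3"

```text
time: 8.4
tool_pos: [0.4568, 0.3419, 0.1028]
ee_rot: [3.14, 0.0, 1.393]
wrist_force: [0.3, 0.1, -1.2]
width: 0.0516
```

```bash
python3 g.py .4563 .3449 .092
```

```text
t 8.4 pos [0.4568 0.3419 0.1028] rpy [179.9   0.   79.8] w 0.0516
shift [ 2.9 -1.  10.8] norm 11 turn [ 0.1  0.  -0.2]
```

Request:
arm_command:
  commands: "2 -1 8 0 0 0 0.3; 0 0 3 0 0 0 0.3; 0 0 0 0 0 0 0.3"

```text
time: 8.78
tool_pos: [0.4573, 0.3446, 0.0934]
ee_rot: [3.137, -0.002, 1.393]
wrist_force: [-0.2, -0.2, -1.2]
width: 0.0519
```

```bash
python3 g.py .4563 .3449 .091; python3 -c "
from h import *
print(robot.get_obs()['wrist_force'])"
```

```text
t 8.78 pos [0.4573 0.3446 0.0934] rpy [ 1.797e+02 -1.000e-01  7.980e+01] w 0.0519
shift [ 0.2 -1.   2.4] norm 3 turn [ 0.3 -0.1 -0.2]
[-0.24147369 -0.2256538  -1.17973547]
```

Request:
arm_command:
  commands: "0 -1 2.5 0 0 0 0.3; 0 0 1 0 0 0 0.3; 0 0 0 0 0 0 0.75; 0 0 0 0 0 0 0.75; 0 0 0 0 0 0 0.75; 0 0 -25 0 0 0 0.75; 0 0 -40 0 0 0 0.75; 0 0 -50 0 0 0 0.75; 0 0 -30 0 0 0 0.75; 0 0 0 0 0 0 0.85"

```text
time: 10.02
tool_pos: [0.4559, 0.3448, 0.2403]
ee_rot: [3.135, -0.004, 1.393]
wrist_force: [0.6, 0.0, 0.1]
width: 0.0773
```

```bash
python3 g.py .486 -.292 .23
```

```text
t 10.03 pos [0.4559 0.3448 0.2403] rpy [179.6  -0.2  79.8] w 0.0773
shift [-621.5  142.3    8.8] norm 638 turn [ 0.4 -0.2 -0.2]
```

Request:
arm_command:
  commands: "-30 7 0 0 0 0 0.9; -54 12 0 0 0 0 0.9; -54 12 0 0 0 0 0.9; -54 12 0 0 0 0 0.9; -54 12 0 0 0 0 0.9; -54 12 0 0 0 0 0.9; -54 12 0 0 0 0 0.9; -54 12 0 0 0 0 0.9; -54 12 0 0 0 0 0.9; -54 12 0 0 0 0 0.9; -54 12 0 0 0 0 0.9; -20 5 0 0 0 0 0.9"

```text
time: 11.52
tool_pos: [0.4751, -0.2748, 0.212]
ee_rot: [-3.116, -0.003, 1.398]
wrist_force: [0.3, 0.4, 1.1]
width: 0.0849
```

```bash
python3 g.py .4855 -.292 .21
```

```text
t 11.53 pos [ 0.4751 -0.2748  0.212 ] rpy [-178.5   -0.2   80.1] w 0.0849
shift [-15.1  13.3   1.6] norm 20 turn [-1.5 -0.2  0.1]
```

Request:
arm_command:
  commands: "-15 13 0 -1.5 -0.2 0.1 0.85; 0 0 0 0 0 0 0.85; -2 0 25 0 0 0 0.85; 0 0 0 0 0 0 0.85"

```text
time: 12.02
tool_pos: [0.4857, -0.2909, 0.1836]
ee_rot: [-3.141, -0.004, 1.399]
wrist_force: [0.5, 0.5, -0.5]
width: 0.0798
```

```bash
python3 g.py .4855 -.292 .096
```

```text
t 12.03 pos [ 0.4857 -0.2909  0.1836] rpy [-180.    -0.2   80.1] w 0.0798
shift [-1.5  0.  87.6] norm 88 turn [-0.  -0.2  0.1]
```

Request:
arm_command:
  commands: "-1 0 20 0 0 0 0.85; 0 0 20 0 0 0 0.85; 0 0 20 0 0 0 0.85; 0 0 15 0 0 0 0.85; 0 0 0 0 0 0 0.85"

```text
time: 12.65
tool_pos: [0.49, -0.2873, 0.1141]
ee_rot: [3.132, -0.001, 1.407]
wrist_force: [-0.1, 1.8, 0.3]
width: 0.0794
```

```bash
python3 g.py .4855 -.292 .096
```

```text
t 12.65 pos [ 0.49   -0.2873  0.1141] rpy [ 1.795e+02 -1.000e-01  8.060e+01] w 0.0794
shift [-5.4 -3.8 18.1] norm 19 turn [ 0.5 -0.1  0.6]
```

Request:
arm_command:
  commands: "-5 -4 10 0.5 0 0.6 0.85; -1 -1 8 0 0 0 0.85; 0 0 0 0 0 0 0.85"

```text
time: 13.02
tool_pos: [0.4849, -0.2932, 0.0972]
ee_rot: [3.138, 0.001, 1.396]
wrist_force: [0.9, 0.6, -0.2]
width: 0.0799
```

```bash
python3 g.py .4855 -.292 .096
```

```text
t 13.03 pos [ 0.4849 -0.2932  0.0972] rpy [179.8   0.   80. ] w 0.0799
shift [1.3 0.4 1.2] norm 2 turn [ 0.2  0.  -0. ]
```

Request:
arm_command:
  commands: "1 0 0 0 0 0 0.4; 0 0 0 0 0 0 0.4; 0 0 0 0 0 0 0.4; 0 0 0 0 0 0 0.4; 0 0 0 0 0 0 0.4"

```text
time: 13.65
tool_pos: [0.4855, -0.2926, 0.098]
ee_rot: [3.137, 0.001, 1.396]
wrist_force: [0.6, -1.4, -0.4]
width: 0.0597
```

```bash
python3 g.py .4855 -.292 .2
```

```text
t 13.65 pos [ 0.4855 -0.2926  0.098 ] rpy [1.797e+02 1.000e-01 8.000e+01] w 0.0597
shift [   0.5    0.4 -102. ] norm 102 turn [ 0.3  0.1 -0. ]
```

Request:
arm_command:
  commands: "0 0 0 0 0 0 0.85; 0 0 0 0 0 0 0.85; 0 0 10 0 0 0 0.85; 0 0 6 0 0 0 0.85; 0 0 0 0 0 0 0.4; 0 0 0 0 0 0 0.4; 0 0 0 0 0 0 0.4; 0 0 0 0 0 0 0.4; 0 0 0 0 0 0 0.4"

```text
time: 14.78
tool_pos: [0.4854, -0.2924, 0.0804]
ee_rot: [3.137, 0.001, 1.396]
wrist_force: [0.4, 0.2, -1.0]
width: 0.0593
```

```bash
python3 g.py .4855 -.292 .2
```

```text
t 14.78 pos [ 0.4854 -0.2924  0.0804] rpy [179.8   0.   80. ] w 0.0593
shift [   0.4    0.5 -119.6] norm 120 turn [ 0.2  0.  -0. ]
```

Request:
arm_command:
  commands: "0 0 0 0 0 0 0.3; 0 0 -10 0 0 0 0.3; 0 0 -20 0 0 0 0.3; 0 0 -30 0 0 0 0.3; 0 0 -40 0 0 0 0.3; 0 0 -20 0 0 0 0.3; 0 0 0 0 0 0 0.3"

```text
time: 15.65
tool_pos: [0.4843, -0.2919, 0.2059]
ee_rot: [3.138, 0.0, 1.396]
wrist_force: [-0.4, -0.1, -1.7]
width: 0.0592
```

```bash
python3 g.py .5553 .3583 .2;python3 -c "
from h import *
t=snapshot('side'); cv2.imwrite('pics/e.png',t['img'])"
```

```text
t 15.65 pos [ 0.4843 -0.2919  0.2059] rpy [179.8   0.   80. ] w 0.0592
shift [652.7 -43.2   5.4] norm 654 turn [ 0.2  0.  -0. ]
```

View pics/e.png

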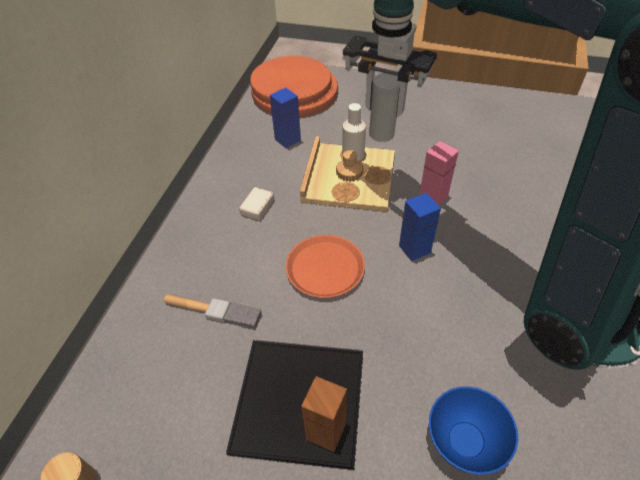

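Request:
arm_command:
  commands: "25 0 0 0 0 0 0.3; 54 -4 -3 0 0 0 0.3; 54 -4 -3 0 0 0 0.3; 54 -4 -3 0 0 0 0.3; 54 -4 -3 0 0 0 0.3; 54 -4 0 0 0 0 0.3; 54 -4 0 0 0 0 0.3; 54 -4 0 0 0 0 0.3; 54 -4 0 0 0 0 0.3; 54 -4 0 0 0 0 0.3; 54 -4 0 0 0 0 0.3; 40 -3 0 0 0 0 0.3"

```text
time: 17.2
tool_pos: [0.5419, 0.3272, 0.1964]
ee_rot: [-3.113, 0.005, 1.388]
wrist_force: [0.4, -0.4, -2.1]
width: 0.0594
```

```bash
python3 g.py .5553 .3583 .15
```

```text
t 17.2 pos [0.5419 0.3272 0.1964] rpy [-178.3    0.3   79.5] w 0.0594
shift [33.3  8.8 46. ] norm 57 turn [-1.7  0.3 -0.5]
```

Final TCP height here: 0.005+0.062 = 0.067.

Request:
arm_command:
  commands: "30 8 20 -1.7 0.3 -0.5 0.3; 4 0 20 0 0 0 0.3; 0 0 20 0 0 0 0.3; 0 0 20 0 0 0 0.3; 0 0 0 0 0 0 0.3"

```text
time: 17.82
tool_pos: [0.55, 0.3626, 0.102]
ee_rot: [-3.129, 0.01, 1.404]
wrist_force: [0.3, -0.5, -2.4]
width: 0.0594
```

```bash
python3 g.py .5553 .3583 .068
```

```text
t 17.82 pos [0.55   0.3626 0.102 ] rpy [-179.3    0.6   80.4] w 0.0594
shift [-3.   6.3 34. ] norm 35 turn [-0.7  0.6  0.4]
```

Request:
arm_command:
  commands: "-3 6 12 -0.7 0.6 0.4 0.3; 0 0 12 0 0 0 0.3; 0 0 5 0 0 0 0.3; 0 0 0 0 0 0 0.3"

```text
time: 18.32
tool_pos: [0.5553, 0.3586, 0.0723]
ee_rot: [-3.141, -0.001, 1.396]
wrist_force: [0.5, 0.1, -1.9]
width: 0.059
```

```bash
python3 g.py .5553 .3583 .067
```

```text
t 18.32 pos [0.5553 0.3586 0.0723] rpy [-180.   -0.   80.] w 0.059
shift [-0.3  0.1  5.3] norm 5 turn [-0. -0.  0.]
```

Request:
arm_command:
  commands: "0 0 4 0 0 0 0.3; 0 0 2 0 0 0 0.3; 0 0 1 0 0 0 0.3; 0 0 0 0 0 0 0.85; 0 0 0 0 0 0 0.85; 0 0 0 0 0 0 0.85; 0 0 -20 0 0 0 0.85; 0 0 -30 0 0 0 0.85; 0 0 -40 0 0 0 0.85; 0 0 -50 0 0 0 0.85; 0 0 -40 0 0 0 0.85; 0 0 0 0 0 0 0.85"

```text
time: 19.82
tool_pos: [0.5564, 0.3593, 0.2622]
ee_rot: [3.131, -0.009, 1.397]
wrist_force: [0.6, -0.3, -0.8]
width: 0.0797
```

```bash
python3 g.py .561 -.356 .26
```

```text
t 19.82 pos [0.5564 0.3593 0.2622] rpy [179.4  -0.5  80. ] w 0.0797
shift [-703.7  128.4   -3.1] norm 715 turn [ 0.6 -0.5  0. ]
```

Request:
arm_command:
  commands: "-40 8 -5 0 0 0 0.85; -58 10 -3 0 0 0 0.85; -58 10 -3 0 0 0 0.85; -58 10 -3 0 0 0 0.85; -58 10 0 0 0 0 0.85; -58 10 0 0 0 0 0.85; -58 10 0 0 0 0 0.85; -58 10 0 0 0 0 0.85; -58 10 0 0 0 0 0.7; -58 10 0 0 0 0 0.7; -58 10 0 0 0 0 0.7; -58 10 0 0 0 0 0.7"

```text
time: 21.32
tool_pos: [0.5516, -0.3445, 0.2584]
ee_rot: [-3.136, -0.011, 1.406]
wrist_force: [0.7, 0.2, -0.7]
width: 0.0656
```

```bash
python3 g.py .561 -.356 .2
```

```text
t 21.32 pos [ 0.5516 -0.3445  0.2584] rpy [-179.7   -0.6   80.6] w 0.0656
shift [-10.4  11.4  58.3] norm 60 turn [-0.3 -0.6  0.6]
```

Request:
arm_command:
  commands: "-10 11 20 -0.3 -0.6 0.6 0.7; 0 0 20 0 0 0 0.7; 0 0 20 0 0 0 0.7; 0 0 0 0 0 0 0.7"

```text
time: 21.82
tool_pos: [0.557, -0.3613, 0.1891]
ee_rot: [-3.132, -0.004, 1.386]
wrist_force: [0.3, -0.1, 0.1]
width: 0.0657
```

```bash
python3 g.py .561 -.356 .128
```

```text
t 21.82 pos [ 0.557  -0.3613  0.1891] rpy [-179.4   -0.2   79.4] w 0.0657
shift [ 5.8  3.6 61.1] norm 61 turn [-0.6 -0.2 -0.6]
```

Request:
arm_command:
  commands: "6 3 5 -0.6 -0.2 -0.6 0.7; 0 0 20 0 0 0 0.7; 0 0 20 0 0 0 0.7; 0 0 10 0 0 0 0.7; 0 0 0 0 0 0 0.7"

```text
time: 22.45
tool_pos: [0.5637, -0.3544, 0.137]
ee_rot: [3.133, 0.003, 1.401]
wrist_force: [-0.7, 0.4, 0.1]
width: 0.0661
```

```bash
python3 g.py .561 -.356 .128
```

```text
t 22.45 pos [ 0.5637 -0.3544  0.137 ] rpy [1.795e+02 1.000e-01 8.020e+01] w 0.0661
shift [-2.  -2.5  8.9] norm 10 turn [0.5 0.1 0.2]
```

Request:
arm_command:
  commands: "-2 -2 6 0.5 0 0.2 0.7; 0 0 3 0 0 0 0.7; 0 0 0 0 0 0 0.7; 0 0 0 0 0 0 0.2; 0 0 0 0 0 0 0.2; 0 0 0 0 0 0 0.2; 0 0 0 0 0 0 0.2; 0 0 0 0 0 0 0.2; 0 0 0 0 0 0 0.2"

```text
time: 23.58
tool_pos: [0.563, -0.3571, 0.1308]
ee_rot: [3.136, 0.005, 1.397]
wrist_force: [0.4, -0.0, -0.2]
width: 0.0297
```

```bash
python3 g.py .561 -.356 .128
```

```text
t 23.57 pos [ 0.563  -0.3571  0.1308] rpy [179.7   0.3  80. ] w 0.0297
shift [ 0.8 -2.1  2.8] norm 4 turn [0.3 0.3 0. ]
```

Request:
arm_command:
  commands: "0 0 -10 0 0 0 0.1; 0 0 -20 0 0 0 0.1; 0 0 -30 0 0 0 0.1; 0 0 -30 0 0 0 0.1; 0 0 -20 0 0 0 0.1; 0 0 0 0 0 0 0.1"

```text
time: 24.32
tool_pos: [0.5606, -0.3553, 0.2409]
ee_rot: [-3.137, 0.001, 1.397]
wrist_force: [0.3, -0.1, -3.0]
width: 0.0295
```

```bash
python3 g.py .519 .252 .24;python3 -c "
from h import *
t=snapshot('side'); cv2.imwrite('pics/f.png',np.vstack([t['img'][40:240,220:480]]).repeat(2,0).repeat(2,1))"
```

```text
t 24.32 pos [ 0.5606 -0.3553  0.2409] rpy [-179.8    0.    80. ] w 0.0295
shift [ 591.  -146.1    1. ] norm 609 turn [-0.2  0.   0. ]
```

View pics/f.png

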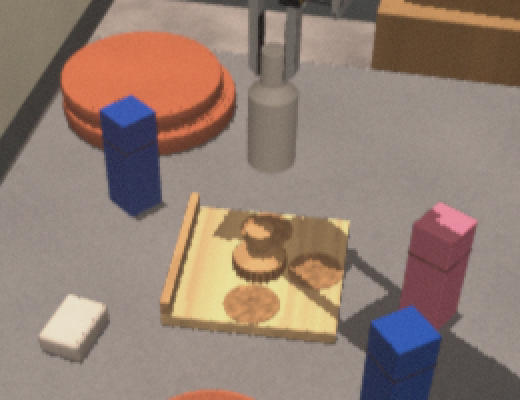

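Bottle held upright by the neck above the caddy; palm tool undisturbed at about (260,255) of the crop. To the tray.

Request:
arm_command:
  commands: "25 -6 0 0 0 0 0.1; 52 -13 0 0 0 0 0.1; 52 -13 -3 0 0 0 0.1; 52 -13 -3 0 0 0 0.1; 52 -13 -3 0 0 0 0.1; 52 -13 0 0 0 0 0.1; 52 -13 0 0 0 0 0.1; 52 -13 0 0 0 0 0.1; 52 -13 0 0 0 0 0.1; 52 -13 0 0 0 0 0.1; 52 -13 0 0 0 0 0.1; 20 -5 0 0 0 0 0.1"

```text
time: 25.88
tool_pos: [0.5099, 0.2426, 0.2289]
ee_rot: [-3.099, -0.0, 1.391]
wrist_force: [0.2, -1.1, -3.0]
width: 0.0301
```

```bash
python3 g.py .519 .252 .18
```

```text
t 25.88 pos [0.5099 0.2426 0.2289] rpy [-177.6   -0.    79.7] w 0.0301
shift [10.8  9.3 48.5] norm 51 turn [-2.4 -0.  -0.3]
```

Request:
arm_command:
  commands: "10 9 20 -2.4 0 -0.3 0.1; 0 0 20 0 0 0 0.1; 0 0 20 0 0 0 0.1; 0 0 20 0 0 0 0.1; 0 0 0 0 0 0 0.1"

```text
time: 26.5
tool_pos: [0.5137, 0.2525, 0.1364]
ee_rot: [-3.128, 0.008, 1.402]
wrist_force: [-0.2, 0.0, -3.4]
width: 0.0296
```

```bash
python3 g.py .519 .252 .119
```

```text
t 26.5 pos [0.5137 0.2525 0.1364] rpy [-179.2    0.5   80.3] w 0.0296
shift [ 0.5  5.6 17.4] norm 18 turn [-0.8  0.5  0.3]
```

Request:
arm_command:
  commands: "0 5 8 -0.8 0.5 0.3 0.1; 0 0 6 0 0 0 0.1; 0 0 0 0 0 0 0.1"

```text
time: 26.88
tool_pos: [0.5192, 0.2515, 0.1222]
ee_rot: [3.14, -0.002, 1.396]
wrist_force: [-0.5, -0.5, -3.5]
width: 0.0299
```

```bash
python3 g.py .519 .252 .118
```

```text
t 26.88 pos [0.5192 0.2515 0.1222] rpy [ 1.799e+02 -1.000e-01  8.000e+01] w 0.0299
shift [ 0.5 -0.3  4.2] norm 4 turn [ 0.1 -0.1 -0. ]
```

Request:
arm_command:
  commands: "0 0 3 0 0 0 0.1; 0 0 1.5 0 0 0 0.1; 0 0 0.5 0 0 0 0.1; 0 0 0 0 0 0 0.7; 0 0 0 0 0 0 0.7; 0 0 0 0 0 0 0.7; 0 0 -20 0 0 0 0.7; 0 0 -30 0 0 0 0.7; 0 0 -40 0 0 0 0.7; 0 0 -20 0 0 0 0.7; 0 0 0 0 0 0 0.7"

```text
time: 28.25
tool_pos: [0.5206, 0.252, 0.2354]
ee_rot: [3.131, -0.007, 1.396]
wrist_force: [-0.0, -0.4, 0.3]
width: 0.0661
```

```bash
python3 g.py .5555 -.2865 .2; python3 -c "
from h import *
s=snapshot('top'); t=snapshot('side'); cv2.imwrite('pics/g.png',np.hstack([s['img'][150:480,60:360],t['img'][150:480,160:460]])); cv2.imwrite('pics/top_empty.png',s['img']);cv2.imwrite('pics/side_empty.png',t['img'])
for q in ('palmtool','dish'):
  for S in (s,t):
    for r in models.tip_of(q,S)[:1]: u,v=np.array(r['centre'])*[640,480]; print(q,r['conf'],at(S,u,v,.018 if q=='palmtool' else 0))
"
```

```text
t 28.25 pos [0.5206 0.252  0.2354] rpy [179.4  -0.4  80. ] w 0.0661
shift [-524.5  127.5   33.2] norm 541 turn [ 0.6 -0.4 -0. ]
palmtool 0.82 [ 0.55140901 -0.29043511  0.018     ]
palmtool 0.59 [ 0.55150037 -0.28218491  0.018     ]
dish 0.95 [0.54420069 0.0130681  0.        ]
dish 0.74 [0.51321901 0.30747021 0.        ]
```

View pics/g.png

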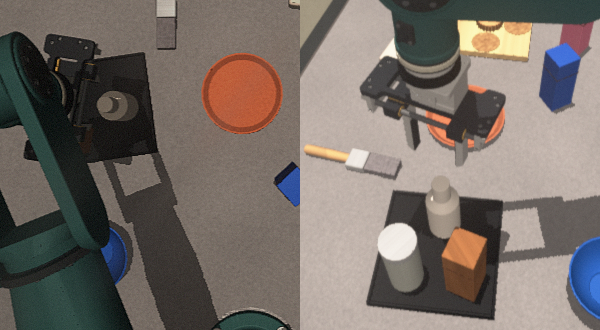

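Request:
arm_command:
  commands: "-25 6 0 0.6 -0.4 0 0.7; -50 12 0 0 0 0 0.7; -50 12 0 0 0 0 0.7; -50 12 0 0 0 0 0.7; -50 12 0 0 0 0 0.7; -50 12 0 0 0 0 0.7; -50 12 0 0 0 0 0.7; -50 12 0 0 0 0 0.7; -50 12 0 0 0 0 0.7; -50 12 0 0 0 0 0.7; -45 11 0 0 0 0 0.7; 0 0 0 0 0 0 0.7"

```text
time: 30.05
tool_pos: [0.5495, -0.2975, 0.2172]
ee_rot: [-3.114, 0.003, 1.4]
wrist_force: [-0.3, 0.8, -0.1]
width: 0.0659
```

```bash
python3 g.py .5545 -.2865 .12; python3 - <<'E'
from h import *
s=snapshot('top'); im=cv2.imread('pics/top_empty.png'); cv2.imwrite('pics/k.png',cv2.resize(im[165:305,375:525],None,fx=5,fy=5,interpolation=cv2.INTER_CUBIC)[:600])
E
```

```text
t 30.05 pos [ 0.5495 -0.2975  0.2172] rpy [-178.4    0.2   80.2] w 0.0659
shift [12.   5.7 97. ] norm 98 turn [-1.6  0.2  0.2]
```

View pics/k.png

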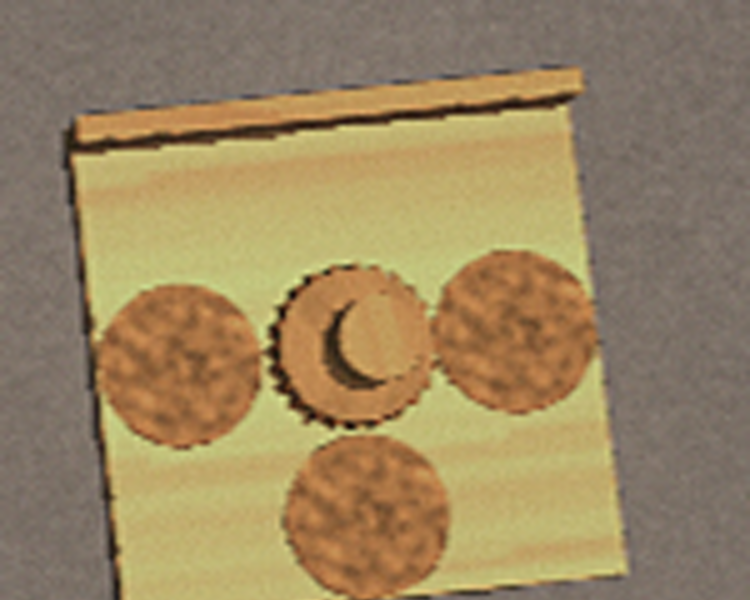

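```bash
python3 - <<'E'
from h import *
s=snapshot('top')
for n,u,v,z in [("box",179,366,.018),("bottle",516,332,.018),("can",367,515,.018),("palmbase",357,346,.036),("knob",382,336,.072)]: print(n,np.round(at(s,u/5+375,v/5+165,z)[:2],4))
E
```

```text
box [ 0.5503 -0.2182]
bottle [ 0.5622 -0.359 ]
can [ 0.4874 -0.2942]
palmbase [ 0.5561 -0.2882]
knob [ 0.5573 -0.2896]
```

Request:
arm_command:
  commands: "12 6 20 -1.6 0.2 0.2 0.7; 0 0 20 0 0 0 0.7; 0 0 20 0 0 0 0.7; 0 0 20 0 0 0 0.7; 0 0 0 0 0 0 0.7"

```text
time: 30.78
tool_pos: [0.559, -0.273, 0.1372]
ee_rot: [3.138, -0.004, 1.411]
wrist_force: [-0.5, -0.3, -0.8]
width: 0.0657
```

```bash
python3 g.py .555 -.2875 .05
```

```text
t 30.77 pos [ 0.559  -0.273   0.1372] rpy [179.8  -0.3  80.8] w 0.0657
shift [-15.3  -1.9  87.1] norm 88 turn [ 0.2 -0.3  0.8]
```

Request:
arm_command:
  commands: "-15 -2 10 0.2 -0.3 0.8 0.7; 0 0 20 0 0 0 0.7; 0 0 15 0 0 0 0.7; 0 0 0 0 0 0 0.7"

```text
time: 31.28
tool_pos: [0.5559, -0.2889, 0.0939]
ee_rot: [3.137, 0.005, 1.397]
wrist_force: [-0.1, 0.5, -0.0]
width: 0.0657
```

```bash
python3 g.py .5555 -.287 .046
```

```text
t 31.27 pos [ 0.5559 -0.2889  0.0939] rpy [179.7   0.3  80.1] w 0.0657
shift [ 2.  -0.9 47.9] norm 48 turn [0.3 0.3 0.1]
```

Request:
arm_command:
  commands: "2 -1 15 0.3 0.3 0 0.7; 0 0 15 0 0 0 0.7; 0 -1 10 0 0 0 0.7; 0 0 0 0 0 0 0.7"

```text
time: 31.78
tool_pos: [0.5546, -0.287, 0.0521]
ee_rot: [3.141, -0.0, 1.397]
wrist_force: [-0.6, -0.3, 0.0]
width: 0.0658
```

```bash
python3 g.py .5555 -.287 .046
```

```text
t 31.77 pos [ 0.5546 -0.287   0.0521] rpy [180.  -0.  80.] w 0.0658
shift [0.2 0.9 6.1] norm 6 turn [ 0. -0.  0.]
```

Request:
arm_command:
  commands: "0 1 4 0 0 0 0.7; 0 0 2 0 0 0 0.7; 0 0 0 0 0 0 0.2; 0 0 0 0 0 0 0.2; 0 0 0 0 0 0 0.2; 0 0 0 0 0 0 0.2; 0 0 0 0 0 0 0.2; 0 0 0 0 0 0 0.2; 0 0 0 0 0 0 0.2"

```text
time: 32.9
tool_pos: [0.5568, -0.2878, 0.0474]
ee_rot: [3.138, 0.001, 1.397]
wrist_force: [0.3, -0.4, -0.8]
width: 0.0331
```

```bash
python3 g.py .5555 -.287 .046
```

```text
t 32.9 pos [ 0.5568 -0.2878  0.0474] rpy [1.798e+02 1.000e-01 8.010e+01] w 0.0331
shift [ 0.6 -1.4  1.4] norm 2 turn [0.2 0.1 0.1]
```

Request:
arm_command:
  commands: "0 0 -10 0 0 0 0.15; 0 0 -20 0 0 0 0.15; 0 0 -30 0 0 0 0.15; 0 0 -25 0 0 0 0.15; 0 0 0 0 0 0 0.15"

```text
time: 33.52
tool_pos: [0.5558, -0.2874, 0.1357]
ee_rot: [3.14, 0.0, 1.397]
wrist_force: [1.4, 0.3, -0.6]
width: 0.0333
```

```bash
python3 g.py .5435 .009 .13
```

```text
t 33.52 pos [ 0.5558 -0.2874  0.1357] rpy [179.9   0.   80.1] w 0.0333
shift [289.8 -63.3   5.5] norm 297 turn [0.1 0.  0.1]
```

Request:
arm_command:
  commands: "20 -4 0 0 0 0 0.15; 40 -9 0 0 0 0 0.15; 40 -9 0 0 0 0 0.15; 40 -9 0 0 0 0 0.15; 40 -9 0 0 0 0 0.15; 40 -9 0 0 0 0 0.15; 40 -9 0 0 0 0 0.15; 25 -5 0 0 0 0 0.15; 0 0 0 0 0 0 0.15"

```text
time: 34.65
tool_pos: [0.5313, 0.0254, 0.1224]
ee_rot: [-3.118, -0.007, 1.402]
wrist_force: [0.0, -1.4, -1.3]
width: 0.0331
```

```bash
python3 g.py .5435 .009 .06
```

```text
t 34.65 pos [0.5313 0.0254 0.1224] rpy [-178.6   -0.4   80.3] w 0.0331
shift [-14.5  16.3  62. ] norm 66 turn [-1.4 -0.4  0.3]
```

Request:
arm_command:
  commands: "-14 16 15 -1.4 -0.4 0.3 0.15; 0 0 15 0 0 0 0.15; 0 0 15 0 0 0 0.15; 0 0 0 0 0 0 0.15"

```text
time: 35.15
tool_pos: [0.5411, 0.0093, 0.0719]
ee_rot: [-3.136, 0.001, 1.397]
wrist_force: [0.1, 0.5, -1.4]
width: 0.033
```

```bash
python3 g.py .5435 .009 .036
```

```text
t 35.15 pos [0.5411 0.0093 0.0719] rpy [-179.7    0.    80. ] w 0.033
shift [ 0.1  2.6 35.9] norm 36 turn [-0.3  0.   0. ]
```

Request:
arm_command:
  commands: "0 2 12 -0.3 0 0 0.15; 0 1 12 0 0 0 0.15; 0 0 6 0 0 0 0.15; 0 0 0 0 0 0 0.15"

```text
time: 35.65
tool_pos: [0.5445, 0.0087, 0.0403]
ee_rot: [3.141, 0.0, 1.396]
wrist_force: [0.8, 0.2, -1.4]
width: 0.0331
```

```bash
python3 g.py .5435 .009 .035
```

```text
t 35.65 pos [0.5445 0.0087 0.0403] rpy [180.   0.  80.] w 0.0331
shift [ 0.1 -1.   5.3] norm 5 turn [0. 0. 0.]
```

Request:
arm_command:
  commands: "0 -1 4 0 0 0 0.15; 0 0 1.5 0 0 0 0.15; 0 0 0.5 0 0 0 0.15; 0 0 0 0 0 0 0.7; 0 0 0 0 0 0 0.7; 0 0 0 0 0 0 0.7; 0 0 -15 0 0 0 0.7; 0 0 -30 0 0 0 0.7; 0 0 -40 0 0 0 0.7; 0 0 -50 0 0 0 0.7; 0 0 -60 0 0 0 0.7; 0 0 0 0 0 0 0.7"

```text
time: 37.15
tool_pos: [0.5444, 0.009, 0.243]
ee_rot: [3.131, -0.001, 1.396]
wrist_force: [-0.4, -0.9, -0.3]
width: 0.066
```

```bash
python3 g.py .5192 .2515 .26
```

```text
t 37.15 pos [0.5444 0.009  0.243 ] rpy [179.4  -0.   80. ] w 0.066
shift [234.5 -66.7 -17.5] norm 244 turn [ 0.6 -0.   0. ]
```

Request:
arm_command:
  commands: "20 -5 -10 0.6 0 0 0.7; 40 -12 -5 0 0 0 0.7; 40 -12 0 0 0 0 0.7; 40 -12 0 0 0 0 0.7; 40 -12 0 0 0 0 0.7; 35 -10 0 0 0 0 0.7; 0 0 0 0 0 0 0.7"

```text
time: 38.02
tool_pos: [0.5136, 0.2453, 0.2541]
ee_rot: [-3.127, 0.001, 1.399]
wrist_force: [-0.3, 0.2, -0.7]
width: 0.0655
```

```bash
python3 g.py .5192 .2515 .2; python3 - <<'E'
from h import *
s=snapshot('top'); t=snapshot('side'); cv2.imwrite('pics/l.png',np.hstack([cv2.resize(s['img'][190:300,250:360],(400,400)),cv2.resize(t['img'][215:325,265:375],(400,400))]))
for q in ('palmtool',):
  for S in (s,t):
    for r in models.tip_of(q,S)[:1]: u,v=np.array(r['centre'])*[640,480]; print(q,r['conf'],at(S,u,v,.006))
E
```

```text
t 38.02 pos [0.5136 0.2453 0.2541] rpy [-1.791e+02  1.000e-01  8.020e+01] w 0.0655
shift [ 7.2  5.3 54.1] norm 55 turn [-0.9  0.1  0.2]
palmtool 0.97 [0.54275241 0.0076589  0.006     ]
palmtool 0.41 [0.53435571 0.00991934 0.006     ]
```

View pics/l.png

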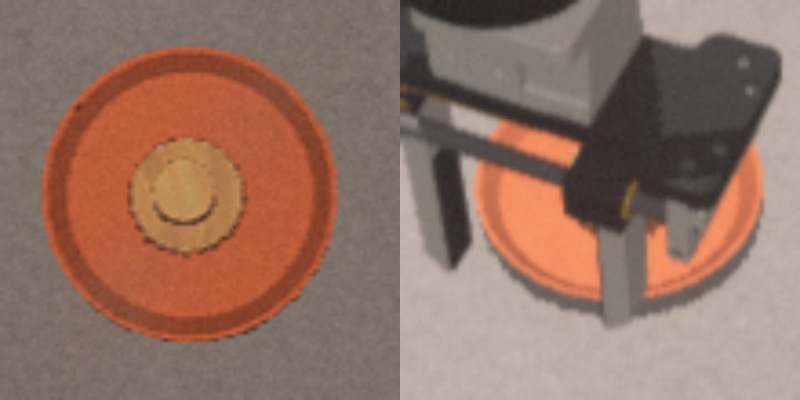

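The palm tool stands in the dish centre: its base at (187,195) against the rim centre at (190,194), which is within about 2 mm. Now the bottle goes back.

Request:
arm_command:
  commands: "7 5 20 -0.9 0 0.2 0.7; 0 0 20 0 0 0 0.7; 0 0 20 0 0 0 0.7; 0 0 0 0 0 0 0.7"

```text
time: 38.72
tool_pos: [0.5228, 0.2427, 0.1946]
ee_rot: [3.136, 0.002, 1.381]
wrist_force: [-0.8, -0.2, -0.6]
width: 0.0655
```

```bash
python3 g.py .5192 .2515 .118
```

```text
t 38.73 pos [0.5228 0.2427 0.1946] rpy [1.797e+02 1.000e-01 7.910e+01] w 0.0655
shift [ 8.1 -5.6 76.5] norm 77 turn [ 0.3  0.1 -0.9]
```

Request:
arm_command:
  commands: "8 -5 15 0.3 0 -0.9 0.7; 0 0 15 0 0 0 0.7; 0 0 20 0 0 0 0.7; 0 0 12 0 0 0 0.7; 0 0 0 0 0 0 0.7"

```text
time: 39.35
tool_pos: [0.5204, 0.2513, 0.131]
ee_rot: [3.139, 0.0, 1.396]
wrist_force: [0.3, -0.4, -0.5]
width: 0.0659
```

```bash
python3 g.py .5192 .2515 .118
```

```text
t 39.35 pos [0.5204 0.2513 0.131 ] rpy [179.9   0.   80. ] w 0.0659
shift [-0.  -1.3 13. ] norm 13 turn [0.1 0.  0. ]
```

Request:
arm_command:
  commands: "0 -1 9 0 0 0 0.7; 0 0 3 0 0 0 0.7; 0 0 0 0 0 0 0.2; 0 0 0 0 0 0 0.2; 0 0 0 0 0 0 0.2; 0 0 0 0 0 0 0.2; 0 0 0 0 0 0 0.2; 0 0 0 0 0 0 0.2; 0 0 0 0 0 0 0.1"

```text
time: 40.48
tool_pos: [0.5208, 0.252, 0.1208]
ee_rot: [3.135, -0.002, 1.396]
wrist_force: [-0.3, 0.9, -0.4]
width: 0.0299
```

```bash
python3 g.py .5192 .2515 .118
```

```text
t 40.48 pos [0.5208 0.252  0.1208] rpy [ 1.796e+02 -1.000e-01  8.000e+01] w 0.0299
shift [-0.8 -1.5  2.8] norm 3 turn [ 0.4 -0.1  0. ]
```

Request:
arm_command:
  commands: "0 0 -10 0 0 0 0.1; 0 0 -20 0 0 0 0.1; 0 0 -30 0 0 0 0.1; 0 0 -35 0 0 0 0.1; 0 0 -25 0 0 0 0.1; 0 0 0 0 0 0 0.1"

```text
time: 41.22
tool_pos: [0.5184, 0.2513, 0.2421]
ee_rot: [-3.141, 0.002, 1.396]
wrist_force: [0.2, -0.6, -2.8]
width: 0.0298
```

```bash
python3 g.py .563 -.357 .24
```

```text
t 41.23 pos [0.5184 0.2513 0.2421] rpy [-1.8e+02  1.0e-01  8.0e+01] w 0.0298
shift [-591.3  149.5    3.1] norm 610 turn [-0.   0.1  0. ]
```

Request:
arm_command:
  commands: "-25 6 0 0 0 0 0.1; -52 13 0 0 0 0 0.1; -52 13 -3 0 0 0 0.1; -52 13 -3 0 0 0 0.1; -52 13 -3 0 0 0 0.1; -52 13 0 0 0 0 0.1; -52 13 0 0 0 0 0.1; -52 13 0 0 0 0 0.1; -52 13 0 0 0 0 0.1; -52 13 0 0 0 0 0.1; -52 13 0 0 0 0 0.1; -20 5 0 0 0 0 0.1"

```text
time: 42.72
tool_pos: [0.5548, -0.3436, 0.2264]
ee_rot: [-3.109, -0.003, 1.403]
wrist_force: [0.7, 0.9, -2.7]
width: 0.0296
```

```bash
python3 g.py .563 -.357 .19
```

```text
t 42.73 pos [ 0.5548 -0.3436  0.2264] rpy [-178.1   -0.2   80.4] w 0.0296
shift [-12.   11.5  36. ] norm 40 turn [-1.9 -0.1  0.4]
```

Request:
arm_command:
  commands: "-12 11 15 -1.9 0 0.4 0.1; 0 0 15 0 0 0 0.1; 0 0 15 0 0 0 0.1; 0 0 15 0 0 0 0.1; 0 0 0 0 0 0 0.1"

```text
time: 43.35
tool_pos: [0.5618, -0.3535, 0.1576]
ee_rot: [-3.133, -0.009, 1.397]
wrist_force: [-0.8, -0.3, -2.9]
width: 0.0293
```

```bash
python3 g.py .563 -.357 .135
```

```text
t 43.35 pos [ 0.5618 -0.3535  0.1576] rpy [-179.5   -0.5   80.1] w 0.0293
shift [-3.5  2.  22.6] norm 23 turn [-0.5 -0.5  0.1]
```

Request:
arm_command:
  commands: "-3 2 10 -0.5 -0.5 0 0.1; 0 0 8 0 0 0 0.1; 0 0 0 0 0 0 0.1"

```text
time: 43.72
tool_pos: [0.5641, -0.3564, 0.1401]
ee_rot: [3.138, 0.001, 1.399]
wrist_force: [0.2, 0.9, -2.2]
width: 0.0297
```

```bash
python3 g.py .563 -.357 .134
```

```text
t 43.73 pos [ 0.5641 -0.3564  0.1401] rpy [1.798e+02 1.000e-01 8.010e+01] w 0.0297
shift [-0.8 -1.   6.1] norm 6 turn [0.2 0.1 0.1]
```

Request:
arm_command:
  commands: "-1 -1 4 0 0 0 0.1; 0 0 2 0 0 0 0.1; 0 0 1 0 0 0 0.1; 0 0 0 0 0 0 0.7; 0 0 0 0 0 0 0.7; 0 0 0 0 0 0 0.7; 0 0 -20 0 0 0 0.7; 0 0 -30 0 0 0 0.7; 0 0 -40 0 0 0 0.7; 0 0 -30 0 0 0 0.7; 0 0 0 0 0 0 0.85"

```text
time: 45.1
tool_pos: [0.5639, -0.3584, 0.2678]
ee_rot: [3.125, 0.008, 1.398]
wrist_force: [-0.7, -0.1, 0.3]
width: 0.0725
```

```bash
python3 g.py .5553 .3583 .26
```

```text
t 45.1 pos [ 0.5639 -0.3584  0.2678] rpy [179.    0.5  80.1] w 0.0725
shift [ 7.046e+02 -1.314e+02 -2.000e-01] norm 717 turn [1.  0.5 0.1]
```

Now the canister (tray TCP about 0.5555, 0.3588, 0.067).

Request:
arm_command:
  commands: "40 -8 0 1 0.5 0 0.85; 58 -11 -3 0 0 0 0.85; 58 -11 -3 0 0 0 0.85; 58 -11 -3 0 0 0 0.85; 58 -11 -3 0 0 0 0.85; 58 -11 0 0 0 0 0.85; 58 -11 0 0 0 0 0.85; 58 -11 0 0 0 0 0.85; 58 -11 0 0 0 0 0.85; 58 -11 0 0 0 0 0.85; 58 -11 0 0 0 0 0.85; 58 -11 0 0 0 0 0.85"

```text
time: 46.6
tool_pos: [0.5505, 0.3484, 0.2682]
ee_rot: [-3.126, 0.001, 1.389]
wrist_force: [0.6, -0.3, 1.1]
width: 0.0798
```

```bash
python3 g.py .5555 .3588 .19
```

```text
t 46.6 pos [0.5505 0.3484 0.2682] rpy [-1.791e+02  1.000e-01  7.960e+01] w 0.0798
shift [11.2  4.3 78.1] norm 79 turn [-0.9  0.1 -0.4]
```

Request:
arm_command:
  commands: "11 4 20 -0.9 0 -0.4 0.85; 0 0 20 0 0 0 0.85; 0 0 20 0 0 0 0.85; 0 0 15 0 0 0 0.85; 0 0 0 0 0 0 0.85"

```text
time: 47.22
tool_pos: [0.552, 0.364, 0.1836]
ee_rot: [-3.134, 0.006, 1.405]
wrist_force: [-0.5, -0.8, -0.5]
width: 0.0799
```

```bash
python3 g.py .5555 .3588 .067
```

```text
t 47.23 pos [0.552  0.364  0.1836] rpy [-179.6    0.4   80.5] w 0.0799
shift [ -3.8   5.2 116.6] norm 117 turn [-0.4  0.4  0.5]
```

Request:
arm_command:
  commands: "-4 5 15 -0.4 0.4 0.5 0.85; 0 0 15 0 0 0 0.85; 0 0 15 0 0 0 0.85; 0 0 15 0 0 0 0.85; 0 0 0 0 0 0 0.85"

```text
time: 47.85
tool_pos: [0.5572, 0.3596, 0.1231]
ee_rot: [3.14, -0.003, 1.396]
wrist_force: [-0.9, 0.3, 0.3]
width: 0.08
```

```bash
python3 g.py .5555 .3588 .067
```

```text
t 47.85 pos [0.5572 0.3596 0.1231] rpy [179.9  -0.2  80. ] w 0.08
shift [-1.2 -1.7 56.1] norm 56 turn [ 0.1 -0.2 -0. ]
```

Request:
arm_command:
  commands: "-1 -2 15 0 0 0 0.85; 0 0 15 0 0 0 0.85; 0 0 15 0 0 0 0.85; 0 0 6 0 0 0 0.85; 0 0 0 0 0 0 0.85"

```text
time: 48.48
tool_pos: [0.5551, 0.3593, 0.0686]
ee_rot: [3.139, -0.003, 1.396]
wrist_force: [0.1, -0.3, 1.0]
width: 0.08
```

```bash
python3 g.py .5555 .3588 .067
```

```text
t 48.48 pos [0.5551 0.3593 0.0686] rpy [179.9  -0.2  80. ] w 0.08
shift [-0.4  0.5  1.6] norm 2 turn [ 0.1 -0.2 -0. ]
```

Request:
arm_command:
  commands: "0 0 0 0 0 0 0.4; 0 0 0 0 0 0 0.4; 0 0 0 0 0 0 0.4; 0 0 0 0 0 0 0.4; 0 0 0 0 0 0 0.3; 0 0 0 0 0 0 0.3; 0 0 -10 0 0 0 0.3; 0 0 -20 0 0 0 0.3; 0 0 -30 0 0 0 0.3; 0 0 -35 0 0 0 0.3; 0 0 -25 0 0 0 0.3; 0 0 0 0 0 0 0.3"

```text
time: 49.98
tool_pos: [0.555, 0.3591, 0.1957]
ee_rot: [3.137, -0.005, 1.396]
wrist_force: [-0.0, -0.4, -1.7]
width: 0.0598
```

```bash
python3 g.py .4855 -.2925 .2
```

```text
t 49.98 pos [0.555  0.3591 0.1957] rpy [179.8  -0.3  80. ] w 0.0598
shift [-653.8   44.7   -7.5] norm 655 turn [ 0.2 -0.3  0. ]
```

Request:
arm_command:
  commands: "-25 2 -5 0 0 0 0.3; -54 4 -3 0 0 0 0.3; -54 4 -3 0 0 0 0.3; -54 4 -3 0 0 0 0.3; -54 4 -3 0 0 0 0.3; -54 4 0 0 0 0 0.3; -54 4 0 0 0 0 0.3; -54 4 0 0 0 0 0.3; -54 4 0 0 0 0 0.3; -54 4 0 0 0 0 0.3; -54 4 0 0 0 0 0.3; -40 2 0 0 0 0 0.3"

```text
time: 51.48
tool_pos: [0.4859, -0.2592, 0.1944]
ee_rot: [-3.126, -0.003, 1.403]
wrist_force: [0.4, -0.7, -0.8]
width: 0.0597
```

```bash
python3 g.py .4855 -.2925 .15
```

```text
t 51.48 pos [ 0.4859 -0.2592  0.1944] rpy [-179.1   -0.2   80.4] w 0.0597
shift [-33.    5.8  44.2] norm 55 turn [-0.9 -0.2  0.4]
```

Request:
arm_command:
  commands: "-30 6 0 -0.9 0 0.4 0.3; -3 0 10 0 0 0 0.3; 0 0 15 0 0 0 0.3; 0 0 15 0 0 0 0.3; 0 0 0 0 0 0 0.3"

```text
time: 52.1
tool_pos: [0.483, -0.2919, 0.1451]
ee_rot: [-3.132, -0.009, 1.394]
wrist_force: [0.3, -0.1, -1.6]
width: 0.0595
```

```bash
python3 g.py .4855 -.2925 .083
```

```text
t 52.1 pos [ 0.483  -0.2919  0.1451] rpy [-179.4   -0.5   79.9] w 0.0595
shift [-0.7  3.1 62.1] norm 62 turn [-0.6 -0.5 -0.1]
```

Request:
arm_command:
  commands: "-1 2 15 -0.6 -0.5 0 0.3; 0 0 15 0 0 0 0.3; 0 0 12 0 0 0 0.3; 0 0 8 0 0 0 0.3; 0 0 0 0 0 0 0.3"

```text
time: 52.72
tool_pos: [0.4861, -0.2911, 0.0938]
ee_rot: [3.139, 0.0, 1.398]
wrist_force: [0.4, 0.6, -0.9]
width: 0.0594
```

```bash
python3 g.py .4855 -.2925 .082
```

```text
t 52.73 pos [ 0.4861 -0.2911  0.0938] rpy [179.9   0.   80.1] w 0.0594
shift [-1.5 -0.4 11.8] norm 12 turn [0.1 0.  0.1]
```

Request:
arm_command:
  commands: "-1 0 7 0 0 0 0.3; 0 0 3 0 0 0 0.3; 0 0 1.5 0 0 0 0.3; 0 0 1 0 0 0 0.3; 0 0 0 0 0 0 0.85; 0 0 0 0 0 0 0.85; 0 0 0 0 0 0 0.85; 0 0 -20 0 0 0 0.85; 0 0 -30 0 0 0 0.85; 0 0 -50 0 0 0 0.85; 0 0 -50 0 0 0 0.85; 0 0 -20 0 0 0 0.85"

```text
time: 54.22
tool_pos: [0.4853, -0.2919, 0.255]
ee_rot: [3.14, -0.001, 1.398]
wrist_force: [-0.3, -0.1, -0.1]
width: 0.0797
```

```bash
python3 g.py .457 .3448 .25
```

```text
t 54.23 pos [ 0.4853 -0.2919  0.255 ] rpy [179.9  -0.   80.1] w 0.0797
shift [ 622.3 -137.6    5.1] norm 637 turn [ 0.1 -0.   0.1]
```

Request:
arm_command:
  commands: "30 -7 -3 0 0 0 0.85; 54 -12 -3 0 0 0 0.85; 54 -12 -3 0 0 0 0.85; 54 -12 -3 0 0 0 0.85; 54 -12 -3 0 0 0 0.85; 54 -12 0 0 0 0 0.85; 54 -12 0 0 0 0 0.85; 54 -12 0 0 0 0 0.85; 54 -12 0 0 0 0 0.85; 54 -12 0 0 0 0 0.85; 54 -12 0 0 0 0 0.85; 30 -5 0 0 0 0 0.85"

```text
time: 55.72
tool_pos: [0.4605, 0.3387, 0.2723]
ee_rot: [3.128, -0.001, 1.392]
wrist_force: [0.1, -0.6, -0.4]
width: 0.0797
```

```bash
python3 g.py .4568 .3448 .19
```

```text
t 55.73 pos [0.4605 0.3387 0.2723] rpy [ 1.792e+02 -1.000e-01  7.980e+01] w 0.0797
shift [ 5.3 -5.8 82.2] norm 83 turn [ 0.8 -0.1 -0.2]
```

Request:
arm_command:
  commands: "5 -5 20 0.8 0 -0.2 0.85; 0 0 20 0 0 0 0.85; 0 0 25 0 0 0 0.85; 0 0 15 0 0 0 0.85; 0 0 0 0 0 0 0.85"

```text
time: 56.35
tool_pos: [0.4547, 0.3425, 0.1843]
ee_rot: [-3.135, 0.004, 1.397]
wrist_force: [0.3, -0.4, 1.3]
width: 0.0799
```

```bash
python3 g.py .4568 .3448 .092
```

```text
t 56.35 pos [0.4547 0.3425 0.1843] rpy [-179.6    0.2   80. ] w 0.0799
shift [ 3.   2.3 92.3] norm 92 turn [-0.4  0.2  0. ]
```

Request:
arm_command:
  commands: "3 2 15 -0.4 0 0 0.85; 0 0 20 0 0 0 0.85; 0 0 20 0 0 0 0.85; 0 0 15 0 0 0 0.85; 0 0 0 0 0 0 0.85"

```text
time: 56.98
tool_pos: [0.4595, 0.3452, 0.1135]
ee_rot: [3.136, 0.0, 1.395]
wrist_force: [0.1, 0.5, 0.2]
width: 0.0797
```

```bash
python3 g.py .4568 .3448 .092
```

```text
t 56.98 pos [0.4595 0.3452 0.1135] rpy [179.7   0.   79.9] w 0.0797
shift [-0.9 -2.7 21.5] norm 22 turn [ 0.3  0.  -0.1]
```

Request:
arm_command:
  commands: "-1 -3 12 0.3 0 0 0.85; 0 0 8 0 0 0 0.85; 0 0 0 0 0 0 0.85; 0 0 0 0 0 0 0.4; 0 0 0 0 0 0 0.4; 0 0 0 0 0 0 0.4; 0 0 0 0 0 0 0.3; 0 0 0 0 0 0 0.3; 0 0 0 0 0 0 0.3"

```text
time: 58.1
tool_pos: [0.4578, 0.3458, 0.095]
ee_rot: [3.137, -0.003, 1.395]
wrist_force: [1.3, 0.0, 0.1]
width: 0.0519
```

```bash
python3 g.py .4568 .3448 .092
```

```text
t 58.1 pos [0.4578 0.3458 0.095 ] rpy [179.7  -0.2  79.9] w 0.0519
shift [-1.1 -0.9  3. ] norm 3 turn [ 0.3 -0.2 -0.1]
```

Request:
arm_command:
  commands: "0 0 -10 0 0 0 0.3; 0 0 -20 0 0 0 0.3; 0 0 -30 0 0 0 0.3; 0 0 -35 0 0 0 0.3; 0 0 -25 0 0 0 0.3; 0 0 0 0 0 0 0.3"

```text
time: 58.85
tool_pos: [0.4563, 0.3449, 0.2186]
ee_rot: [3.14, -0.001, 1.395]
wrist_force: [0.0, 0.8, -2.8]
width: 0.0522
```

```bash
python3 g.py .5502 -.217 .22
```

```text
t 58.85 pos [0.4563 0.3449 0.2186] rpy [ 1.799e+02 -1.000e-01  7.990e+01] w 0.0522
shift [-536.8  190.6   -1.6] norm 570 turn [ 0.1 -0.1 -0.1]
```

Request:
arm_command:
  commands: "-20 7 -3 0 0 0 0.3; -48 17 -3 0 0 0 0.3; -50 17 -3 0 0 0 0.3; -50 17 -3 0 0 0 0.3; -50 17 0 0 0 0 0.3; -50 17 0 0 0 0 0.3; -50 17 0 0 0 0 0.3; -50 17 0 0 0 0 0.3; -50 17 0 0 0 0 0.3; -50 17 0 0 0 0 0.3; -20 10 0 0 0 0 0.3; 0 0 0 0 0 0 0.3"

```text
time: 60.35
tool_pos: [0.5269, -0.1935, 0.2137]
ee_rot: [-3.114, 0.009, 1.388]
wrist_force: [-0.1, -0.1, -1.6]
width: 0.0516
```

```bash
python3 g.py .5502 -.217 .18
```

```text
t 60.35 pos [ 0.5269 -0.1935  0.2137] rpy [-178.4    0.5   79.5] w 0.0516
shift [-18.5  28.1  33.1] norm 47 turn [-1.6  0.5 -0.5]
```

Request:
arm_command:
  commands: "-18 27 0 -1.6 0.5 -0.5 0.3; 0 0 10 0 0 0 0.3; 0 0 20 0 0 0 0.3; 0 0 15 0 0 0 0.3; 0 0 0 0 0 0 0.3"

```text
time: 60.98
tool_pos: [0.5481, -0.2079, 0.1648]
ee_rot: [-3.136, -0.005, 1.405]
wrist_force: [-0.3, -0.5, -2.1]
width: 0.0521
```

```bash
python3 g.py .5502 -.217 .108
```

```text
t 60.98 pos [ 0.5481 -0.2079  0.1648] rpy [-179.7   -0.3   80.5] w 0.0521
shift [-8.9  3.9 56.7] norm 58 turn [-0.3 -0.3  0.5]
```

Request:
arm_command:
  commands: "-9 3 15 -0.3 -0.3 0.5 0.3; 0 0 15 0 0 0 0.3; 0 0 12 0 0 0 0.3; 0 0 6 0 0 0 0.3; 0 0 0 0 0 0 0.3"

```text
time: 61.6
tool_pos: [0.5497, -0.2172, 0.1142]
ee_rot: [3.141, 0.0, 1.397]
wrist_force: [-0.4, -0.3, -2.5]
width: 0.052
```

```bash
python3 g.py .5502 -.217 .108
```

```text
t 61.6 pos [ 0.5497 -0.2172  0.1142] rpy [180.   0.  80.] w 0.052
shift [0.3 0.5 6.2] norm 6 turn [0. 0. 0.]
```

Request:
arm_command:
  commands: "0 0 4 0 0 0 0.3; 0 0 2 0 0 0 0.3; 0 0 1 0 0 0 0.3; 0 0 0 0 0 0 0.85; 0 0 0 0 0 0 0.85; 0 0 0 0 0 0 0.85; 0 0 -20 0 0 0 0.85; 0 0 -30 0 0 0 0.85; 0 0 -50 0 0 0 0.85; 0 0 -50 0 0 0 0.85; 0 0 -20 0 0 0 0.85; 0 0 0 0 0 0 0.85"

```text
time: 63.1
tool_pos: [0.5504, -0.2175, 0.2857]
ee_rot: [3.134, 0.002, 1.397]
wrist_force: [-1.1, -0.0, -1.7]
width: 0.0802
```

Request:
arm_command:
  commands: "30 -10 0 0 0 0 0.85; 40 -20 0 0 0 0 0.85; 50 -25 0 0 0 0 0.85; 50 -25 0 0 0 0 0.85; 50 -20 0 0 0 0 0.85; 50 -20 0 0 0 0 0.85; 40 -10 0 0 0 0 0.85; 0 0 0 0 0 0 0.85; 0 0 0 0 0 0 0.85"

```text
time: 64.22
tool_pos: [0.4699, 0.1189, 0.2697]
ee_rot: [-3.129, 0.004, 1.394]
wrist_force: [0.2, -0.8, 0.2]
width: 0.0797
```

```bash
python3 g.py .55 .1 .25; python3 - <<'E'
from h import *
s=snapshot('top'); t=snapshot('side')
cv2.imwrite('pics/m.png',np.hstack([cv2.resize(s['img'][165:305,375:525],(428,400)),cv2.resize(t['img'][95:215,295:405],(367,400))]))
cv2.imwrite('pics/crop_end.png',cv2.resize(s['img'][165:305,375:525],None,fx=5,fy=5,interpolation=cv2.INTER_CUBIC)[:600])
for q in ('bottle','canister','needlebox','palmtool'):
  for S in (s,t):
    for r in models.tip_of(q,S)[:1]: u,v=np.array(r['centre'])*[640,480]; print(q,round(r['conf'],2),at(S,u,v,.006 if q=='palmtool' else .019).round(3))
E
```

```text
t 64.22 pos [0.4699 0.1189 0.2697] rpy [-179.3    0.2   79.9] w 0.0797
shift [-4.5 82.4 18.7] norm 85 turn [-0.7  0.2 -0.1]
canister 0.56 [ 0.491 -0.297  0.019]
needlebox 0.92 [ 0.55  -0.223  0.019]
needlebox 0.86 [ 0.344 -0.247  0.019]
palmtool 0.92 [0.542 0.013 0.006]
palmtool 0.61 [0.545 0.016 0.006]
```

View pics/crop_end.png

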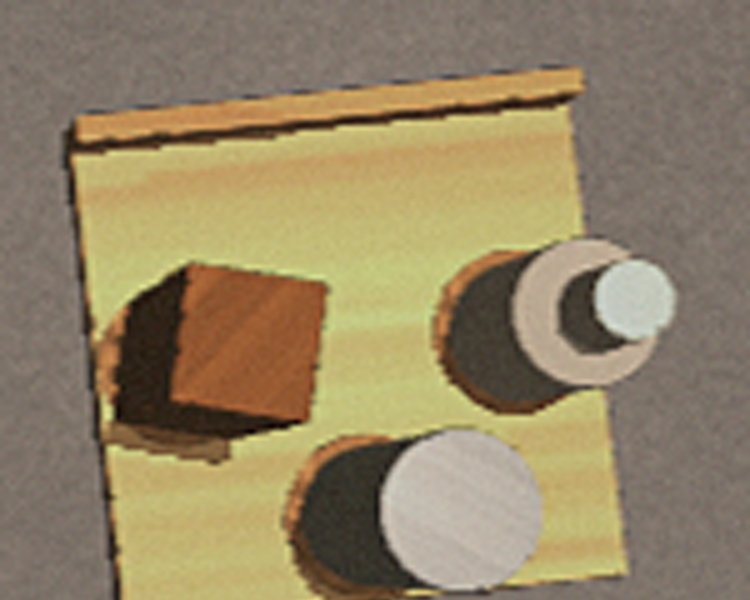

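View pics/m.png

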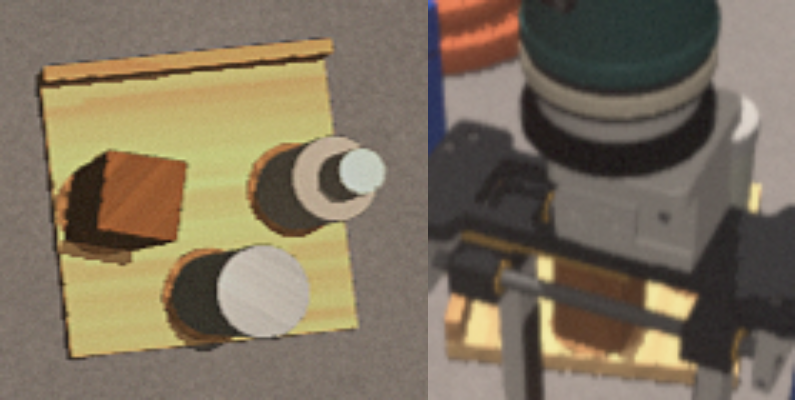

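```bash
python3 -c "
from h import *
print(robot.close_job())"
```

```text
the job is handed in; nothing more can be done
None
```

The job is done and handed in at about 64 s of the 136 s limit. I moved the box, canister and bottle upright to the tray and set the palm tool in the dish. Then I put the bottle, canister and box back on their own corks and moved the arm clear.

**Supplies:** in the last top picture, their tops sit within about 1 pixel (about 2 mm) of where they were at the start. All three look upright.

**Palm tool:** it was about 2 mm from the dish's centre in the picture taken after it was placed. At the end I checked it only with the network, which put it about 5–9 mm from the dish centre, within the 15 mm limit.

**Checks that failed or disagreed:**
- In the last side picture the gripper blocked most of the view, so it confirmed little.
- The network missed the bottle at the end. Its best side-view "needlebox" was a look-alike elsewhere on the table.
- The two cameras differ by about 4 mm, so I averaged their readings.
- I did not check the soap and brush at the end, but no move went near them.

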